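# Fit the handwheel to the valve and close it

### The arm

A 6-joint arm with a two-finger parallel gripper is mounted at the origin on a cart in front of the work surface, level with it; the furniture and walls round the work are solid. World frame = base frame: x ahead of the robot, y to its left, z up, the work surface at z = 0. Lengths are in m, angles in rad, forces in N, time in s.
With the tool pointing down it reaches from about 0.325 to 0.9 m from the base axis. Payload 6.1 kg.
Tool frame: the origin (TCP) lies at the centre of the arm's flange, where the gripper is bolted on; the fingertips stand 173 mm ahead of it and the grasp point (between the pads) lies 155 mm ahead of it; z points along the fingers, y is the line along which they close (so a half turn about z gives the same grasp; the last joint's range is limited). The gripper opens to 85 mm and grips with 20 to 120 N. Pads are 22 mm wide; open, the fingers measure 114 mm over their backs; the gripper's body (76 mm by 85 mm) begins 54 mm behind the grasp point. The pads swing forward as they close: fully open they stand 13 mm farther back than shut.
Start: joints at [-1.275, 0.22, 1.526, -0, 1.395, -0.126], TCP at [0.256, -0.57, 0.405] pointing down, gripper open.
Joint ranges: [-2.98, 2.98], [-0.91, 2.08], [0.09, 2.57], [-1.24, 4.39], [0.2, 2.65], [-2.68, 2.68]. Speed limits (rad/s): [2.57, 2.57, 3.01, 3.14, 3.14, 3.14].

### API

Orientations are given as a rotation vector (axis times angle).
In Python, from rig import read_state, snapshot, camera_params, finish_job gives the robot as it stands. The module is installed in compiled form; this text tells all that it offers.
- The arm moves only by the tool drive_tool, never from a script. Its argument "series" is a list of rows, each an object with "linear": the shift along the tool's x, y, z in m, a list of three; "turn": the turn about the tool's z in rad. A call has 1 to 20 rows; each row shifts and turns the commanded pose from where the row before left it, along the tool's axes as they then stand; what a row does not reach is not made up. A row lasts 1/10 s, in which the tool goes at most 50 mm and 8.59 degrees, less where a joint would pass 70% of its speed; a pose out of reach is approached as far as the arm can. A call with a gripper value outside its range is refused whole. "jaw" is the finger opening in m, from 0 to 0.0854, set as the call begins (left out, the last holds). The fingers move at their own pace and stop on an object; "grip_force" is the grip in N (left out, the last holds). Time passes only in rows, so rows that do not move let the fingers close. It gives the time, the measured TCP pose, the force, the opening and the grip force at its end, in the units of the state.
- read_state(): the state, without advancing time (a new reading comes with each control period).
- snapshot(name): name is "scene" or "top" or "wrist"; returns (picture, depth): 400x640x3 uint8, red, green, blue; 400x640 float32, m along the optical axis (not along the pixel's ray), 0 where there is no reading.
- camera_params(name): a dict with "fx", "fy", "cx", "cy" (pixels), "position" and "attitude" of the camera in the world; the wrist camera has in their place "hand_eye" (4x4, takes a point from camera to tool coordinates, whose origin is the TCP and whose axes are the flange's). Camera axes: x right, y up, looking along -z (the intrinsics and any distortion apply to the point x, -y, -z); pixel columns grow to the right and rows downward; lengths in m; the calibration is good to about 2 mm. A picture is of the moment at which its call begins: read the wrist's pose just before it. camera_params takes no time and is no camera call.
- finish_job(): hands the job in; it is judged then, once.
The state is a dict: "t": time; "joint_pos": joint angles; "joint_vel": joint speeds; "effort": joint torques, N m; "eef_pos": TCP position; "ee_rot": TCP orientation; "wrist_force": force on the tool from outside, world axes, zero at the start; "ft_torque": the same for the moment, N m; "finger_gap": finger opening in m; "grip_force": force on a finger pad.
Only numpy, scipy, OpenCV 4.12 (cv2) and the standard library are available. Lean on these libraries where they do the work, as an engineer would, in place of code of your own. Each camera call takes 0.05 s, during which the arm holds its last target. There are 200 camera calls.

### The job

Fit the loose handwheel on the bench valve's splined stem: press it on gently while rocking it to and fro until the teeth mesh and it slides fully home on the stem's collar, never forcing it. Then turn it clockwise (seen from above) until the valve stops, fully closed, and let go, leaving the wheel on. Leave the other things on the bench where they are.

Things in the scene. Friction and masses are not known exactly. Their poses are not given: they have to be found in the camera images.
- handwheel: Loose handwheel, 0.2 to 0.3 kg, standing on its hub on the worktop, 67 mm tall. Origin: centre of the hub's underside, z up along its axis. Round aluminium hub 40 mm in diameter up to z = 38 mm; grey round rim, 94 mm over all, 10 mm thick, centred at z = 24 mm, on four spokes; a square boss on top.
- boss (a point): Centre of the handwheel's square boss, 52.5 mm above its underside: the place to grip, from above. The boss is 26 x 26 mm, from z = 38 to 67 mm of the wheel, its faces square to the wheel's x and y.
- bore (a point): Centre of the mouth of the wheel's splined bore (same as the wheel's origin). Blind, 32 mm deep. A round bore 20 mm in diameter with four straight grooves 5.8 mm wide, out to a 30 mm circle, over the whole depth: on the wheel's +x, +y, -x and -y.
- valve: Steel bench valve, fixed: 84 x 84 mm foot plate, round body, hose unions along its own y, vertical stem on top. Origin: centre of the underside of the foot plate, z up.
- valve_seat (a point): On the stem's axis at the top of its collar (40 mm in diameter), 70 mm above the worktop: the hub's underside rests here when home. Above it: four outer teeth 4 mm wide, 27 mm over the crests, 90 degrees apart, 14 mm tall; then a plain pilot 18 mm in diameter up to 24 mm. Out of mesh, the wheel stops with its underside 14 mm above this point.
- stem_tip (a point): Top of the stem, 31 mm above valve_seat: the nose tapers from 18 mm to 8 mm in diameter over the last 7 mm. It enters the bore with 1 mm play all round. The teeth mesh within some 4 degrees either side of true, every 90 degrees. At what angle the stem's teeth stand is not known: neither the valve's yaw nor joint stem tells it.
- stem (a joint): Turn of the valve stem in rad, growing clockwise seen from above: 0 open, 1.2 the hard stop, fully closed; starts between 0 and 0.25. It stays where it is left; turning takes about 0.25 N m, so teeth pressed together lightly (10 N) out of mesh do not drag it along.
- spanner: Bystander: double open-ended spanner 114 x 16 x 5 mm lying flat. Origin under its middle, long axis y.
- beaker: Bystander: small empty glass beaker, 46 mm wide, 58 mm tall. Origin at the centre of its underside.
- timer: Bystander: flat digital timer 62 x 66 x 16 mm. Origin at the centre of its underside.
- dish: Bystander: flat round dish, 64 mm wide, 13 mm tall. Origin at the centre of its underside.
Things that resemble listed ones, but are neither listed nor needed, are in the scene too. What is shaped like the valve but green is not meant. Leave any blue look-alike of the handwheel alone.

How it is judged:
By the outcome, as a careful person would: the job done as asked, in the order asked, and still so for the second after the job is handed in, with the robot touching nothing.
It also fails if it takes over 67 s, if anything falls off the work surface, if the arm or the gripper's body presses on something with over 40 N, if the wrist force passes 120 N, or if a joint passes its speed limit or range.

## Working session

There is one attempt and no reset: what is moved stays moved. The work goes in short steps, Python scripts to look and compute and a tool call to move; the robot and the scene stay as the last step left them, time stands still between calls to the robot, and variables do not carry over. Pictures are saved under pics/ and viewed, at most 10 in all, crops included, and the job is handed in when it is done.

Besides the shell and the picture viewer there is one more tool, called after "Request:" by a JSON object that holds its "op" and its "data", one argument or row to a line. drive_tool: Moves the arm, as the interface text tells. Its arguments: {"type":"object","properties":{"series":{"type":"array","items":{"type":"object","properties":{"linear":{"type":"array","items":{"type":"number"}},"turn":{"type":"number"}}}},"jaw":{"type":"number"},"grip_force":{"type":"number"}},"required":["series"]}

```bash
mkdir -p pics
cat > h.py <<'E'
import numpy as np,cv2
from scipy.spatial.transform import Rotation as R
from rig import *
def snap(n,save=None):
    s=read_state(); p,d=snapshot(n)
    if save: cv2.imwrite('pics/'+save,p[:,:,::-1]); np.save('pics/'+save+'.npy',d)
    return s,p,d
def T(n,s):
    c=camera_params(n); M=np.eye(4)
    if n=='wrist':
        F=np.eye(4);F[:3,:3]=R.from_rotvec(s['ee_rot']).as_matrix();F[:3,3]=s['eef_pos']
        return c,F@np.array(c['hand_eye'])
    a=np.array(c['attitude']);M[:3,:3]=R.from_rotvec(a).as_matrix() if a.size==3 else a[:3,:3]
    M[:3,3]=c['position'];return c,M
def ray(n,s,u,v):
    c,M=T(n,s)
    p=np.array([(u-c['cx'])/c['fx'],-(v-c['cy'])/c['fy'],-1.]);return M[:3,3],M[:3,:3]@p
def atz(n,s,u,v,z):
    o,d=ray(n,s,u,v);return o+d*(z-o[2])/d[2]
def cloud(n,s,d):
    c,M=T(n,s);v,u=np.mgrid[:400,:640]
    P=np.stack([(u-c['cx'])/c['fx']*d,-(v-c['cy'])/c['fy']*d,-d],-1)
    return P@M[:3,:3].T+M[:3,3]
E
python3 - <<'E'
from h import *
for n in('top','scene','wrist'):print(n,camera_params(n))
print(read_state())
_,a,_=snap('top','top0.png');
_,b,_=snap('scene','scene0.png')
E
```

```text
top {'fx': 514.5549974910133, 'fy': 514.5549974910133, 'cx': 314.50625522971103, 'cy': 190.36883113033508, 'position': array([0.34047559, 0.06346395, 1.42522608]), 'attitude': array([ 0.08941353, -0.10502621, -1.59458385])}
scene {'fx': 448.36581619448157, 'fy': 448.36581619448157, 'cx': 322.2424678816281, 'cy': 202.48840690427593, 'position': array([0.05641956, 0.46625771, 0.8805842 ]), 'attitude': array([ 0.32630689, -0.7656586 , -2.2036782 ])}
wrist {'fx': 304.11512925369357, 'fy': 304.11512925369357, 'cx': 325.4113998932307, 'cy': 201.44382884748114, 'hand_eye': array([[-4.71179523e-04,  9.60000022e-01,  2.79999528e-01,
         7.08558271e-02],
       [ 9.99999835e-01,  3.60421227e-04,  4.47054539e-04,
         1.09203607e-03],
       [ 3.28254594e-04,  2.79999693e-01, -9.60000034e-01,
         3.13343732e-02],
       [ 0.00000000e+00,  0.00000000e+00,  0.00000000e+00,
         1.00000000e+00]])}
{'t': 0.0, 'joint_pos': array([-1.27512853e+00,  2.21260386e-01,  1.52764392e+00, -1.13485944e-05,
        1.39468804e+00, -1.26057418e-01]), 'joint_vel': array([-1.26424671e-03, -2.67372048e-04,  8.61865605e-04, -2.81917776e-06,
       -2.10599551e-05, -5.78713640e-04]), 'effort': array([ 5.22005557e-04, -4.96893454e+01, -3.89391160e+01, -1.26195159e-04,
        1.10220071e-02,  3.69191696e-05]), 'eef_pos': array([ 0.25577275, -0.56996607,  0.40356031]), 'ee_rot': array([-3.07006056e+00, -6.57132495e-01,  2.83367641e-04]), 'wrist_force': array([ 0.52659045,  1.54384223, -0.55066733]), 'ft_torque': array([0.01973776, 0.00269758, 0.00059668]), 'grip_force': 0.0, 'finger_gap': 0.08524671030823448}
```

View pics/top0.png

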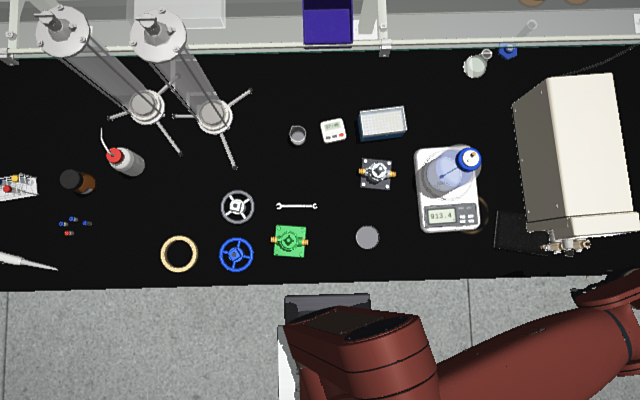

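View pics/scene0.png

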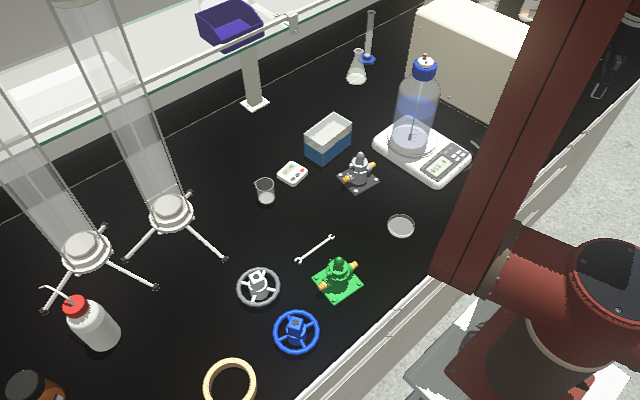

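The top view shows the following.
- **Wheel candidates:** the grey wheel at (237,206), the blue look-alike at (236,254) and the tape ring at (179,254). I choose the grey one.
- **Valve candidates:** the steel valve at (377,173) and the green one at (290,241). I choose the steel one.

Next I check both in a close crop.

Run:
```python
from h import *
a=cv2.imread('pics/top0.png');d=np.load('pics/top0.png.npy')
f=lambda u,v:cv2.resize(a[v-25:v+25,u-25:u+25],(400,400),interpolation=cv2.INTER_CUBIC)
cv2.imwrite('pics/c0.png',np.hstack([f(237,206),f(377,173)]))
P=cloud('top',None,d)
for n,(u,v) in dict(wheel=(237,206),blue=(236,254),valve=(377,173)).items():
    w=P[v-25:v+25,u-25:u+25].reshape(-1,3);print(n,atz('top',None,u,v,.067))
    for lo,hi in((.015,.035),(.055,.09),(.09,.12)):
        q=w[(w[:,2]>lo)&(w[:,2]<hi)]
        if len(q):print(lo,len(q),q.mean(0).round(4),(q.min(0)+q.max(0))[:2].round(4)/2,np.ptp(q,axis=0).round(3))
for n,(u,v) in dict(bottle=(468,158),box=(382,122),col1=(147,107),col2=(214,115),coltop=(160,30),beaker=(297,135),inst=(570,150),white=(120,160)).items(): print(n,P[v-3:v+4,u-3:u+4].reshape(-1,3).max(0).round(3))
```

```text
wheel [0.47224865 0.2539305  0.067     ]
0.015 425 [0.4733 0.2576 0.0284] [0.4747 0.2582] [0.091 0.09  0.019]
0.055 100 [0.4738 0.2589 0.0673] [0.47445 0.2591 ] [0.029 0.027 0.016]
blue [0.34622145 0.25755177 0.067     ]
0.015 442 [0.3444 0.2628 0.0287] [0.34525 0.26335] [0.089 0.092 0.018]
0.055 104 [0.3456 0.2628 0.067 ] [0.3464 0.2632] [0.031 0.031 0.018]
valve [ 0.55121197 -0.12054043  0.067     ]
0.015 57 [ 0.5553 -0.1213  0.0229] [ 0.55805 -0.124  ] [0.083 0.095 0.02 ]
0.055 199 [ 0.5558 -0.1208  0.0686] [ 0.55825 -0.12185] [0.05  0.05  0.034]
0.09 40 [ 0.5572 -0.1239  0.0978] [ 0.5566  -0.12525] [0.024 0.016 0.017]
bottle [ 0.554 -0.29   0.292]
box [ 0.696 -0.128  0.09 ]
col1 [0.724 0.473 0.189]
col2 [0.689 0.299 0.233]
coltop [0.716 0.303 0.642]
beaker [0.684 0.101 0.012]
inst [ 0.574 -0.543  0.252]
white [0.598 0.548 1.425]
```

View pics/c0.png

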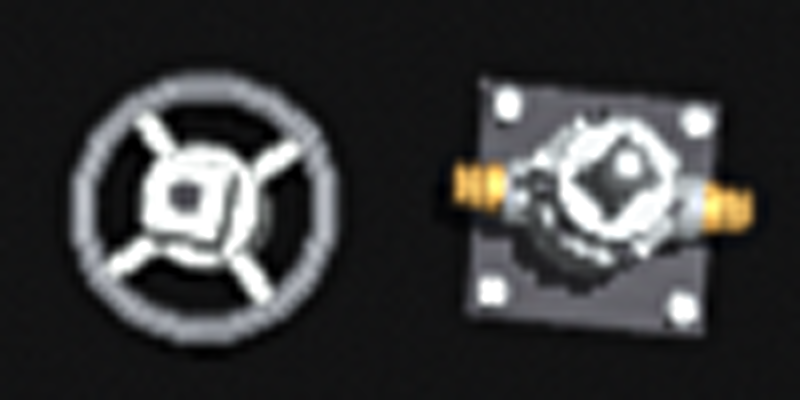

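The crop confirms both choices. The left half shows the grey wheel with its square boss at about (190,195). The right half shows the steel valve with its stem at about (620,165). The straight path to the wheel stays clear of the bottle, so I move above it.

Request:
{"op": "drive_tool", "data": {
  "series": [
    {"linear": [0.0135, -0.0167, 0]},
    {"linear": [0.027, -0.0333, 0]},
    {"linear": [0.027, -0.0333, 0]},
    {"linear": [0.027, -0.0333, 0]},
    {"linear": [0.027, -0.0333, 0]},
    {"linear": [0.027, -0.0333, 0]},
    {"linear": [0.027, -0.0333, 0]},
    {"linear": [0.027, -0.0333, 0]},
    {"linear": [0.027, -0.0333, 0]},
    {"linear": [0.027, -0.0333, 0]},
    {"linear": [0.027, -0.0333, 0]},
    {"linear": [0.027, -0.0333, 0]},
    {"linear": [0.027, -0.0333, 0]},
    {"linear": [0.027, -0.0333, 0]},
    {"linear": [0.027, -0.0333, 0]},
    {"linear": [0.027, -0.0333, 0]},
    {"linear": [0.027, -0.0333, 0]},
    {"linear": [0.027, -0.0333, 0]},
    {"linear": [0.027, -0.0333, 0]},
    {"linear": [0.027, -0.0333, 0]}
  ],
  "jaw": 0.06
}}

```text
invalid input
```

Request:
{"op": "drive_tool", "data": {
  "series": [
    {"linear": [0, 0, 0.01]},
    {"linear": [0, 0, 0.02]},
    {"linear": [0, 0, 0.01]},
    {"linear": [0, 0, 0]}
  ]
}}

```text
invalid input
```

Run:
```python
from h import *
s,a,d=snap('wrist','w1.png');print(s['eef_pos'],s['ee_rot'],s['joint_pos'],s['t'])
P=cloud('wrist',s,d);m=(abs(P[...,2]-.067)<.008)&(np.hypot(P[...,0]-.474,P[...,1]-.258)<.03)
q=P[m];print(len(q),q.mean(0))
print(cv2.minAreaRect((q[:,:2]*1000).astype(np.float32)))
v,u=np.nonzero(m);print(u.min(),u.max(),v.min(),v.max())
```

```text
[ 0.25580567 -0.56998432  0.40366815] [-3.07020894e+00 -6.57300753e-01  2.52641275e-04] [-1.27508739e+00  2.21192267e-01  1.52751998e+00 -7.04453841e-06
  1.39469878e+00 -1.26102055e-01] 0.1
0 [nan nan nan]
((0.0, 0.0), (0.0, 0.0), 0.0)<stdin>:4: RuntimeWarning: Mean of empty slice.
  ret = um.true_divide(
Traceback (most recent call last):
ValueError: zero-size array to reduction operation minimum which has no identity
```

View pics/w1.png

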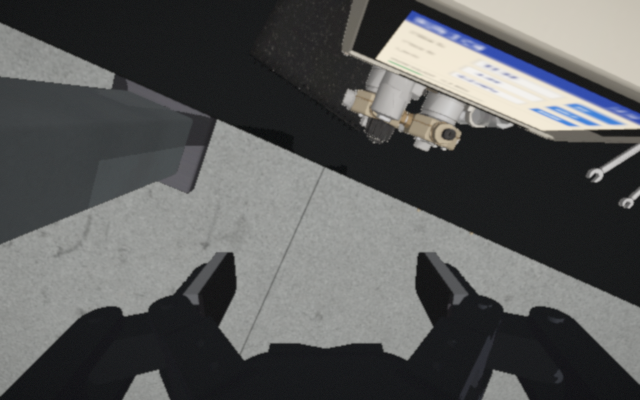

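The moves were refused, probably because `turn` is required. The picture only shows the start view, with the fingers at the bottom, the instrument at top right and no wheel. I retry with `turn` included.

Request:
{"op": "drive_tool", "data": {
  "series": [
    {"linear": [0.0135, -0.0167, 0], "turn": 0},
    {"linear": [0.027, -0.0333, 0], "turn": 0},
    {"linear": [0.027, -0.0333, 0], "turn": 0},
    {"linear": [0.027, -0.0333, 0], "turn": 0},
    {"linear": [0.027, -0.0333, 0], "turn": 0},
    {"linear": [0.027, -0.0333, 0], "turn": 0},
    {"linear": [0.027, -0.0333, 0], "turn": 0},
    {"linear": [0.027, -0.0333, 0], "turn": 0},
    {"linear": [0.027, -0.0333, 0], "turn": 0},
    {"linear": [0.027, -0.0333, 0], "turn": 0},
    {"linear": [0.027, -0.0333, 0], "turn": 0},
    {"linear": [0.027, -0.0333, 0], "turn": 0},
    {"linear": [0.027, -0.0333, 0], "turn": 0},
    {"linear": [0.027, -0.0333, 0], "turn": 0},
    {"linear": [0.027, -0.0333, 0], "turn": 0},
    {"linear": [0.027, -0.0333, 0], "turn": 0},
    {"linear": [0.027, -0.0333, 0], "turn": 0},
    {"linear": [0.027, -0.0333, 0], "turn": 0},
    {"linear": [0.027, -0.0333, 0], "turn": 0},
    {"linear": [0.027, -0.0333, 0], "turn": 0}
  ],
  "jaw": 0.06,
  "grip_force": 60
}}

```text
t: 2.15
eef_pos: [0.4703, 0.2398, 0.4045]
ee_rot: [3.072, 0.658, -0.0]
wrist_force: [1.1, -0.3, 0.4]
finger_gap: 0.0598
grip_force: 0.0
```

Request:
{"op": "drive_tool", "data": {
  "series": [
    {"linear": [0.01, -0.012, 0.01], "turn": 0},
    {"linear": [0, 0, 0.02], "turn": 0},
    {"linear": [0, 0, 0.01], "turn": 0},
    {"linear": [0, 0, 0], "turn": 0}
  ]
}}

```text
t: 2.55
eef_pos: [0.4738, 0.2525, 0.3625]
ee_rot: [3.071, 0.657, -0.007]
wrist_force: [-0.2, -0.2, 0.2]
finger_gap: 0.0599
grip_force: 0.0
```

Run:
```python
from h import *
s,a,d=snap('wrist','w2.png');print(s['eef_pos'],s['ee_rot'],s['joint_pos'],s['t'])
P=cloud('wrist',s,d);m=(abs(P[...,2]-.067)<.008)&(np.hypot(P[...,0]-.474,P[...,1]-.258)<.03)
q=P[m];print(len(q),q.mean(0),(q.min(0)+q.max(0))/2)
print(cv2.minAreaRect((q[:,:2]*1000).astype(np.float32)))
```

```text
[0.47378179 0.2524792  0.36248445] [ 3.07134623  0.6574471  -0.00679873] [ 3.42711458e-01  4.60155018e-02  1.80002273e+00 -8.96243054e-05
  1.29993289e+00  1.49178020e+00] 2.55
815 [0.47482514 0.25959085 0.06612166] [0.47370862 0.25932832 0.06409136]
((473.6065368652344, 259.2842102050781), (26.039838790893555, 26.399003982543945), 78.39167785644531)
```

View pics/w2.png

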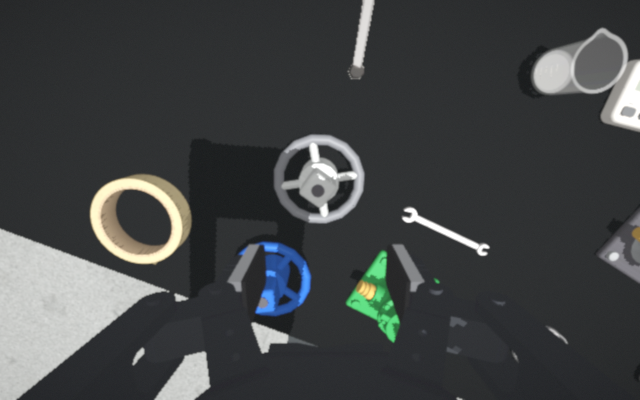

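The wrist view shows the grey wheel at (319,180), with the boss at about (318,187). The blue wheel (275,280), the green valve (375,295) and the spanner (445,232) are all clear of it. The boss centre is (0.4736, 0.2593), with its faces at 78.4°. I turn to match and come down part of the way.

Request:
{"op": "drive_tool", "data": {
  "series": [
    {"linear": [0, 0, 0.01], "turn": -0.135},
    {"linear": [0, 0, 0.01], "turn": -0.135},
    {"linear": [0, 0, 0.01], "turn": -0.135},
    {"linear": [0, 0, 0.01], "turn": -0.135},
    {"linear": [0, 0, 0.01], "turn": -0.136},
    {"linear": [0, 0, 0.01], "turn": -0.136},
    {"linear": [0.007, -0.0016, 0.01], "turn": -0.136},
    {"linear": [0, 0, 0.01], "turn": 0},
    {"linear": [0, 0, 0], "turn": 0},
    {"linear": [0, 0, 0], "turn": 0}
  ]
}}

```text
t: 3.6
eef_pos: [0.4755, 0.2596, 0.2851]
ee_rot: [2.436, 1.984, 0.0]
wrist_force: [-0.1, -0.1, 0.0]
finger_gap: 0.0601
grip_force: 0.0
```

```bash
cat >> h.py <<'E'
def where(tx,ty,z=None):
    s=read_state();M=R.from_rotvec(s['ee_rot']).as_matrix();p=s['eef_pos']
    print('yaw',np.degrees(np.arctan2(M[1,0],M[0,0])).round(2),'tilt',M[:2,2].round(4),'pos',p.round(4),'j',s['joint_pos'].round(2),'F',s['wrist_force'].round(1),'T',s['ft_torque'].round(2),'t',s['t'],'gap',s['finger_gap'])
    print('tool shift',(M.T@np.array([tx-p[0],ty-p[1],(z or p[2])-p[2]])).round(4))
E
python3 -c "
from h import *
where(.4736,.2593,.215)
s,a,d=snap('wrist')
P=cloud('wrist',s,d);m=(abs(P[...,2]-.067)<.006)&(np.hypot(P[...,0]-.474,P[...,1]-.258)<.03)
print(cv2.minAreaRect((P[m][:,:2]*1000).astype(np.float32)),m.sum())"
```

```text
yaw 78.31 tilt [ 0.0002 -0.    ] pos [0.4755 0.2596 0.2851] j [ 0.35  0.14  1.85 -0.    1.15  0.56] F [-0.1 -0.1  0. ] T [ 0.01 -0.01  0.  ] t 3.6 gap 0.060086310957920705
tool shift [-0.0007 -0.0019  0.0701]
((473.66693115234375, 259.95770263671875), (25.586097717285156, 25.607376098632812), 78.3512191772461) 1441
```

Request:
{"op": "drive_tool", "data": {
  "series": [
    {"linear": [0, -0.0019, 0.01], "turn": 0},
    {"linear": [0, 0, 0.015], "turn": 0},
    {"linear": [0, 0, 0.015], "turn": 0},
    {"linear": [0, 0, 0.015], "turn": 0},
    {"linear": [0, 0, 0.01], "turn": 0},
    {"linear": [0, 0, 0.005], "turn": 0},
    {"linear": [0, 0, 0], "turn": 0},
    {"linear": [0, 0, 0], "turn": 0}
  ]
}}

```text
t: 4.45
eef_pos: [0.4738, 0.2605, 0.2149]
ee_rot: [2.433, 1.987, 0.001]
wrist_force: [-0.1, 0.6, 0.3]
finger_gap: 0.0599
grip_force: 0.0
```

Request:
{"op": "drive_tool", "data": {
  "series": [
    {"linear": [0, 0, 0], "turn": 0},
    {"linear": [0, 0, 0], "turn": 0},
    {"linear": [0, 0, 0], "turn": 0},
    {"linear": [0, 0, 0], "turn": 0},
    {"linear": [0, 0, 0], "turn": 0},
    {"linear": [0, 0, 0], "turn": 0},
    {"linear": [0, 0, 0], "turn": 0}
  ],
  "jaw": 0.0,
  "grip_force": 60
}}

```text
t: 5.15
eef_pos: [0.4738, 0.2606, 0.2156]
ee_rot: [2.433, 1.987, 0.002]
wrist_force: [-1.7, -0.6, 6.5]
finger_gap: 0.0253
grip_force: 59.7
```

```bash
python3 -c "
from h import *
where(.556,-.122)"
```

```text
yaw 78.49 tilt [0.0011 0.0005] pos [0.4738 0.2606 0.2156] j [0.36 0.24 1.89 0.   1.01 0.56] F [-1.7 -0.6  6.5] T [-0.03  0.22 -0.02] t 5.15 gap 0.02529281777032891
tool shift [-3.585e-01  1.569e-01 -1.000e-04]
```

The wheel is gripped. I lift it, carry it to the base side of the valve and turn to yaw 0, so the wrist camera can see the stem's teeth.

Request:
{"op": "drive_tool", "data": {
  "series": [
    {"linear": [0, 0, -0.01], "turn": 0},
    {"linear": [0, 0, -0.03], "turn": 0},
    {"linear": [0, 0, -0.04], "turn": 0},
    {"linear": [0, 0, -0.04], "turn": 0},
    {"linear": [0, 0, -0.02], "turn": 0},
    {"linear": [-0.02, 0.002, 0], "turn": 0},
    {"linear": [-0.03, 0.003, 0], "turn": 0},
    {"linear": [-0.04, 0.004, 0], "turn": 0},
    {"linear": [-0.04, 0.004, 0], "turn": 0},
    {"linear": [-0.04, 0.004, 0], "turn": 0},
    {"linear": [-0.04, 0.004, 0], "turn": 0},
    {"linear": [-0.04, 0.004, 0], "turn": 0},
    {"linear": [-0.04, 0.004, 0], "turn": 0},
    {"linear": [-0.04, 0.004, 0], "turn": 0},
    {"linear": [-0.03, 0.003, 0], "turn": 0},
    {"linear": [-0.02, 0.003, 0], "turn": 0}
  ]
}}

```text
t: 6.75
eef_pos: [0.4351, -0.1217, 0.3548]
ee_rot: [2.435, 1.985, -0.001]
wrist_force: [0.6, 1.5, -3.0]
finger_gap: 0.0248
grip_force: 59.4
```

Request:
{"op": "drive_tool", "data": {
  "series": [
    {"linear": [0, 0, 0], "turn": 0.1},
    {"linear": [0, 0, 0], "turn": 0.14},
    {"linear": [0, 0, 0], "turn": 0.14},
    {"linear": [0, 0, 0], "turn": 0.14},
    {"linear": [0, 0, 0], "turn": 0.14},
    {"linear": [0, 0, 0], "turn": 0.14},
    {"linear": [0, 0, 0], "turn": 0.14},
    {"linear": [0, 0, 0], "turn": 0.14},
    {"linear": [0, 0, 0], "turn": 0.14},
    {"linear": [0, 0, 0], "turn": 0.1},
    {"linear": [0, 0, 0], "turn": 0.05},
    {"linear": [0, 0, 0], "turn": 0},
    {"linear": [0, 0, 0], "turn": 0}
  ]
}}

```text
t: 8.05
eef_pos: [0.4357, -0.1197, 0.3546]
ee_rot: [-3.141, -0.002, 0.001]
wrist_force: [-0.1, -0.5, -1.9]
finger_gap: 0.025
grip_force: 59.3
```

Run:
```python
from h import *
where(.556,-.122)
s,a,d=snap('wrist','w3.png')
P=cloud('wrist',s,d);r=np.hypot(P[...,0]-.556,P[...,1]+.122)<.05
for lo,hi in((.002,.02),(.06,.078),(.08,.088),(.088,.098),(.098,.105)):
    m=r&(P[...,2]>lo)&(P[...,2]<hi);q=P[m]
    if len(q):print(lo,len(q),q.mean(0).round(4),((q.min(0)+q.max(0))/2).round(4),np.ptp(q,axis=0).round(4),cv2.minEnclosingCircle((q[:,:2]*1000).astype(np.float32)))
v,u=np.nonzero(r&(P[...,2]>.05));print(u.mean(),v.mean())
u,v=int(u.mean()),int(v.mean());v0=max(v-40,0);u0=u-50
cv2.imwrite('pics/w3c.png',cv2.resize(cv2.imread('pics/w3.png')[v0:v0+75,u0:u0+100],(800,600),interpolation=cv2.INTER_CUBIC));print(u0,v0)
```

```text
yaw 0.07 tilt [-0.0003  0.0001] pos [ 0.4357 -0.1197  0.3546] j [-0.44 -0.16  2.01 -0.    1.29  1.13] F [-0.1 -0.5 -1.9] T [-0.02  0.01 -0.03] t 8.05 gap 0.025003725277744172
tool shift [ 0.1203  0.0025 -0.    ]
0.002 3740 [ 0.5501 -0.1225  0.0079] [ 0.557  -0.1241  0.0083] [0.0893 0.0886 0.0126] ((556.0087280273438, -121.99517059326172), 49.98982620239258)
0.06 1722 [ 0.5562 -0.1228  0.0694] [ 0.5598 -0.1207  0.069 ] [0.0451 0.0479 0.0179] ((558.9030151367188, -120.68746185302734), 24.367856979370117)
0.08 204 [ 0.5539 -0.1248  0.0836] [ 0.557  -0.1249  0.0838] [0.027  0.0264 0.0076] ((557.0621337890625, -125.10267639160156), 13.577390670776367)
0.088 363 [ 0.5554 -0.1248  0.095 ] [ 0.5571 -0.1247  0.0931] [0.0177 0.017  0.0098] ((557.0471801757812, -124.94464874267578), 8.995634078979492)
0.098 253 [ 0.5568 -0.1249  0.0998] [ 0.557  -0.1253  0.1004] [0.012  0.0126 0.0048] ((556.6777954101562, -125.09980010986328), 6.509654521942139)
330.6982854598085 80.72634157203295
280 40
```

View pics/w3c.png

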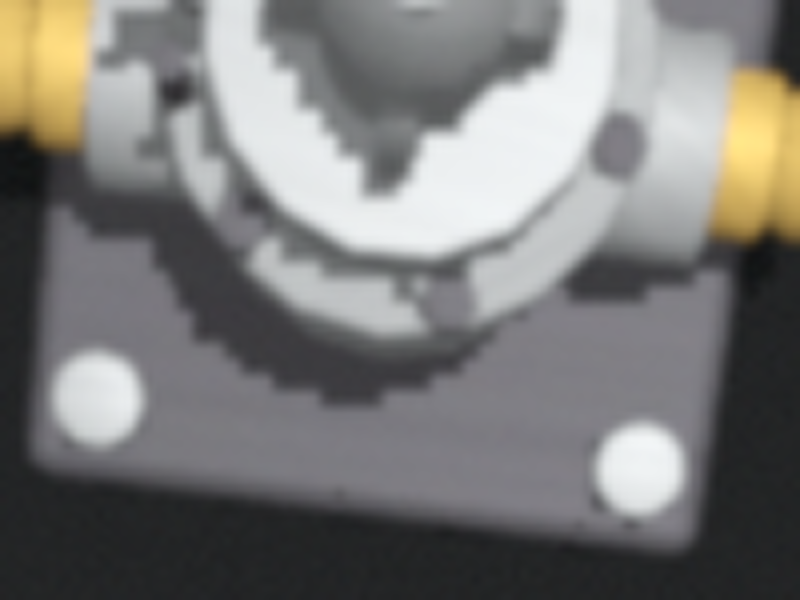

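The enlarged crop (origin 280,40, 8×) shows the collar, with the stem's nose at about (415,60). One tooth points down at about (390,165) and others sit at about (285,25) and (540,30). From the depth image I work out the tooth angle and the wheel's offset in the hand.

Run:
```python
from h import *
s=read_state();d=np.load('pics/w3.png.npy');P=cloud('wrist',s,d)
for z0,z1,r0 in((.080,.0855,10),(.0815,.0855,10.5),(.074,.0855,10.5)):
    X=P[(P[...,2]>z0)&(P[...,2]<z1)];x=(X[:,:2]-[.557,-.125])*1e3;r=np.hypot(*x.T);k=(r>r0)&(r<14.2)
    a=np.arctan2(x[k,1],x[k,0]);w=np.exp(4j*a);print(k.sum(),np.degrees(np.angle(w.mean()))/4,abs(w.mean()),np.histogram(np.degrees(a),18,(-180,180))[0])
# rim of held wheel, in tool frame
M=R.from_rotvec(s['ee_rot']).as_matrix();Q=(P-s['eef_pos'])@M
print('expected rim-top z',.2156-.029)
m=(abs(Q[...,2]-.190)<.012)&(np.hypot(Q[...,0],Q[...,1])<.055)&(np.hypot(Q[...,0],Q[...,1])>.034)&(d>0)
q=Q[m];print(len(q),q.min(0),q.max(0))
from scipy.optimize import least_squares
f=least_squares(lambda p:np.hypot(q[:,0]-p[0],q[:,1]-p[1])-p[2],[0,0,.042],loss='soft_l1',f_scale=.002);print(f.x)
h=Q[(np.hypot(Q[...,0],Q[...,1])<.02)&(d>0)&(Q[...,2]>.13)];print(len(h),h[:,2].min() if len(h) else 0)
v,u=np.nonzero(m);print(u.min(),u.max(),v.min(),v.max())
a=cv2.imread('pics/w3.png');cv2.imwrite('pics/w3d.png',cv2.resize(a[20:200,220:440],(733,600),interpolation=cv2.INTER_CUBIC))
```

```text
124 -8.214649870462054 0.9147541631207508 [ 2  0  0 16 20  0  0  0 19  0  0  0 13 23  0  0  0 31]
100 -8.05783313860406 0.9232689375756361 [ 1  0  0 12 16  0  0  0 19  0  0  0 11 18  0  0  0 23]
125 -8.09974011693311 0.9128579241691205 [ 1  0  0 20 16  0  0  0 19  0  0  0 11 27  0  0  0 31]
expected rim-top z 0.18660000000000002
5884 [-0.04570728 -0.04596727  0.18490599] [0.04680599 0.04760625 0.19404856]
[0.00046875 0.0008459  0.04130299]
7594 0.13013558309882559
243 407 161 314
```

View pics/w3d.png

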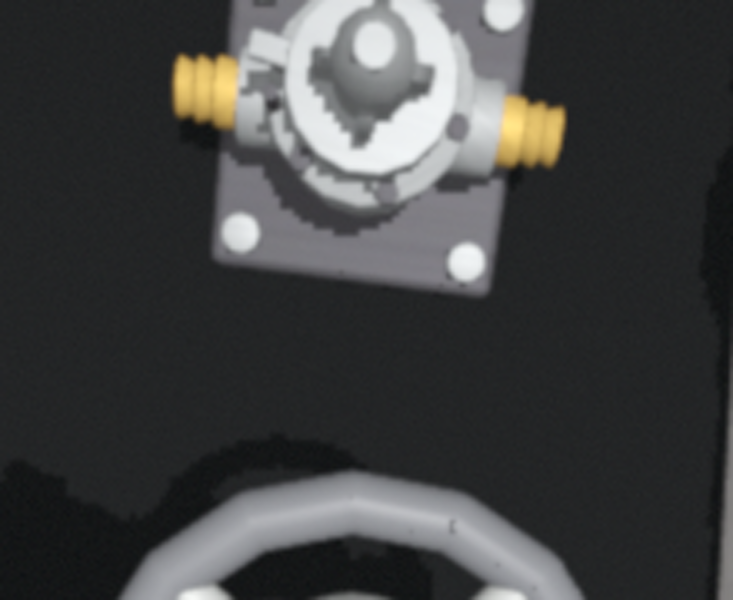

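Zoomed out, the view shows the stem nose at (375,45), teeth at (362,130), (322,65), (425,75) and (382,5), and the wheel's rim below at y≈490. The teeth stand at -8.1° modulo 90°, and the wheel is square to the tool, so the target yaw is 81.9°.

Request:
{"op": "drive_tool", "data": {
  "series": [
    {"linear": [0.01, 0.0046, 0], "turn": -0.03},
    {"linear": [0.02, 0, 0], "turn": 0.03},
    {"linear": [0.03, 0, 0], "turn": 0},
    {"linear": [0.03, 0, 0], "turn": 0},
    {"linear": [0.02, 0, 0], "turn": 0},
    {"linear": [0.011, 0, 0], "turn": 0},
    {"linear": [0, 0, 0], "turn": -0.09},
    {"linear": [0, 0, 0], "turn": -0.14},
    {"linear": [0, 0, 0], "turn": -0.14},
    {"linear": [0, 0, 0], "turn": -0.14},
    {"linear": [0, 0, 0], "turn": -0.14},
    {"linear": [0, 0, 0], "turn": -0.14},
    {"linear": [0, 0, 0], "turn": -0.14},
    {"linear": [0, 0, 0], "turn": -0.14},
    {"linear": [0, 0, 0], "turn": -0.14},
    {"linear": [0, 0, 0], "turn": -0.14},
    {"linear": [0, 0, 0], "turn": -0.08},
    {"linear": [0, 0, 0], "turn": 0},
    {"linear": [0, 0, 0], "turn": 0}
  ]
}}

```text
t: 10.0
eef_pos: [0.5568, -0.1239, 0.3546]
ee_rot: [-2.374, -2.057, 0.0]
wrist_force: [0.4, -0.8, -2.3]
finger_gap: 0.025
grip_force: 59.4
```

```bash
python3 -c "
from h import *
where(.557,-.1243,.32)"
```

```text
yaw 81.82 tilt [-0.0003  0.0001] pos [ 0.5568 -0.1239  0.3546] j [-0.36  0.13  1.72 -0.    1.29 -0.21] F [ 0.4 -0.8 -2.3] T [0.02 0.02 0.02] t 10.0 gap 0.02495201231853852
tool shift [-0.0004  0.0002  0.0346]
```

Request:
{"op": "drive_tool", "data": {
  "series": [
    {"linear": [-0.0004, 0.0002, 0.006], "turn": 0},
    {"linear": [0, 0, 0.01], "turn": 0},
    {"linear": [0, 0, 0.01], "turn": 0},
    {"linear": [0, 0, 0.008], "turn": 0},
    {"linear": [0, 0, 0.004], "turn": 0},
    {"linear": [0, 0, 0.003], "turn": 0},
    {"linear": [0, 0, 0.003], "turn": 0},
    {"linear": [0, 0, 0.002], "turn": 0},
    {"linear": [0, 0, 0], "turn": 0}
  ]
}}

```text
t: 10.9
eef_pos: [0.557, -0.1242, 0.3086]
ee_rot: [-2.372, -2.059, 0.0]
wrist_force: [-0.2, -0.4, -2.5]
finger_gap: 0.0252
grip_force: 59.4
```

Request:
{"op": "drive_tool", "data": {
  "series": [
    {"linear": [0, 0, 0.001], "turn": 0},
    {"linear": [0, 0, 0.001], "turn": 0},
    {"linear": [0, 0, 0.001], "turn": 0},
    {"linear": [0, 0, 0], "turn": 0}
  ]
}}

```text
t: 11.3
eef_pos: [0.5569, -0.1242, 0.3056]
ee_rot: [-2.372, -2.059, 0.0]
wrist_force: [-0.0, -0.4, -3.1]
finger_gap: 0.025
grip_force: 59.4
```

The nose is in the bore with no contact force. I carry on down gently, rocking slightly.

Request:
{"op": "drive_tool", "data": {
  "series": [
    {"linear": [0, 0, 0.0015], "turn": 0.02},
    {"linear": [0, 0, 0.0015], "turn": 0.02},
    {"linear": [0, 0, 0.001], "turn": -0.02},
    {"linear": [0, 0, 0.001], "turn": -0.02},
    {"linear": [0, 0, 0.001], "turn": -0.02},
    {"linear": [0, 0, 0.001], "turn": -0.02},
    {"linear": [0, 0, 0], "turn": 0.02},
    {"linear": [0, 0, 0], "turn": 0.02}
  ]
}}

```text
t: 12.1
eef_pos: [0.557, -0.1242, 0.2987]
ee_rot: [2.374, 2.057, -0.0]
wrist_force: [-0.2, -0.2, -2.1]
finger_gap: 0.0247
grip_force: 59.4
```

Request:
{"op": "drive_tool", "data": {
  "series": [
    {"linear": [0, 0, 0.001], "turn": 0.02},
    {"linear": [0, 0, 0.001], "turn": 0.0},
    {"linear": [0, 0, 0.0005], "turn": -0.02},
    {"linear": [0, 0, 0.0005], "turn": 0}
  ]
}}

```text
t: 12.5
eef_pos: [0.5569, -0.1242, 0.2956]
ee_rot: [-2.371, -2.061, 0.0]
wrist_force: [-0.1, 0.5, -3.3]
finger_gap: 0.0248
grip_force: 59.4
```

It has meshed: it is 4 mm below the out-of-mesh stop with no force. I slide it on towards the collar.

Request:
{"op": "drive_tool", "data": {
  "series": [
    {"linear": [0, 0, 0.001], "turn": 0.01},
    {"linear": [0, 0, 0.001], "turn": -0.01},
    {"linear": [0, 0, 0.001], "turn": 0.01},
    {"linear": [0, 0, 0.001], "turn": -0.01},
    {"linear": [0, 0, 0.001], "turn": 0.01},
    {"linear": [0, 0, 0.001], "turn": -0.01},
    {"linear": [0, 0, 0.001], "turn": 0.01},
    {"linear": [0, 0, 0.001], "turn": -0.01},
    {"linear": [0, 0, 0], "turn": 0}
  ]
}}

```text
t: 13.4
eef_pos: [0.5569, -0.1242, 0.2875]
ee_rot: [-2.372, -2.06, 0.0]
wrist_force: [0.2, 0.3, -3.2]
finger_gap: 0.0248
grip_force: 59.4
```

Request:
{"op": "drive_tool", "data": {
  "series": [
    {"linear": [0, 0, 0.0005], "turn": 0},
    {"linear": [0, 0, 0.0005], "turn": 0},
    {"linear": [0, 0, 0.0003], "turn": 0},
    {"linear": [0, 0, 0], "turn": 0}
  ]
}}

```text
t: 13.8
eef_pos: [0.557, -0.1242, 0.2864]
ee_rot: [-2.372, -2.059, 0.0]
wrist_force: [-0.1, -0.3, -3.2]
finger_gap: 0.0247
grip_force: 59.4
```

Request:
{"op": "drive_tool", "data": {
  "series": [
    {"linear": [0, 0, 0.0004], "turn": 0},
    {"linear": [0, 0, 0.0004], "turn": 0},
    {"linear": [0, 0, 0.0002], "turn": 0},
    {"linear": [0, 0, 0], "turn": 0}
  ]
}}

```text
t: 14.2
eef_pos: [0.557, -0.1242, 0.2856]
ee_rot: [2.372, 2.059, 0.0]
wrist_force: [0.3, 0.6, -0.9]
finger_gap: 0.0243
grip_force: 59.7
```

Request:
{"op": "drive_tool", "data": {
  "series": [
    {"linear": [0, 0, 0.0003], "turn": 0.01},
    {"linear": [0, 0, 0], "turn": -0.01},
    {"linear": [0, 0, 0], "turn": 0}
  ]
}}

```text
t: 14.5
eef_pos: [0.5571, -0.1243, 0.2856]
ee_rot: [2.372, 2.06, 0.0]
wrist_force: [-1.2, 0.0, 2.5]
finger_gap: 0.025
grip_force: 59.9
```

It is home: the force rises at z = 0.2856. Now I turn it clockwise.

Request:
{"op": "drive_tool", "data": {
  "series": [
    {"linear": [0, 0, 0], "turn": 0.03},
    {"linear": [0, 0, 0], "turn": 0.05},
    {"linear": [0, 0, 0], "turn": 0.06},
    {"linear": [0, 0, 0], "turn": 0.06},
    {"linear": [0, 0, 0], "turn": 0.06},
    {"linear": [0, 0, 0], "turn": 0.06},
    {"linear": [0, 0, 0], "turn": 0.06},
    {"linear": [0, 0, 0], "turn": 0.06},
    {"linear": [0, 0, 0], "turn": 0.06},
    {"linear": [0, 0, 0], "turn": 0.06},
    {"linear": [0, 0, 0], "turn": 0.06},
    {"linear": [0, 0, 0], "turn": 0.06},
    {"linear": [0, 0, 0], "turn": 0.06},
    {"linear": [0, 0, 0], "turn": 0.06},
    {"linear": [0, 0, 0], "turn": 0.06},
    {"linear": [0, 0, 0], "turn": 0.04},
    {"linear": [0, 0, 0], "turn": 0}
  ]
}}

```text
t: 16.2
eef_pos: [0.5573, -0.124, 0.2855]
ee_rot: [3.032, 0.823, 0.001]
wrist_force: [-0.8, 2.0, 3.0]
finger_gap: 0.0252
grip_force: 60.1
```

```bash
python3 -c "
from h import *
where(.557,-.1243,.2856)"
```

```text
yaw 30.36 tilt [0.0009 0.0001] pos [ 0.5573 -0.124   0.2855] j [-0.36  0.21  1.78  0.    1.16  0.68] F [-0.8  2.   3. ] T [0.3  0.07 0.11] t 16.2 gap 0.025157756466674303
tool shift [-0.0004  0.0001 -0.0001]
```

Request:
{"op": "drive_tool", "data": {
  "series": [
    {"linear": [0, 0, 0], "turn": 0.02},
    {"linear": [0, 0, 0], "turn": 0.02},
    {"linear": [0, 0, 0], "turn": 0.02},
    {"linear": [0, 0, 0], "turn": 0.02}
  ]
}}

```text
t: 16.6
eef_pos: [0.5572, -0.1241, 0.2855]
ee_rot: [3.063, 0.698, 0.001]
wrist_force: [-0.8, 3.2, 5.5]
finger_gap: 0.025
grip_force: 60.2
```

```bash
python3 -c "
from h import *
where(.557,-.1243,.2856)"
```

```text
yaw 25.69 tilt [0.0008 0.0001] pos [ 0.5572 -0.1241  0.2855] j [-0.36  0.21  1.78  0.    1.16  0.76] F [-0.8  3.2  5.5] T [ 0.59 -0.01  0.26] t 16.6 gap 0.024990780726050574
tool shift [-0.0003  0.0001 -0.0001]
```

Request:
{"op": "drive_tool", "data": {
  "series": [
    {"linear": [0, 0, 0], "turn": 0.02},
    {"linear": [0, 0, 0], "turn": 0.02},
    {"linear": [0, 0, 0], "turn": 0.02}
  ]
}}

```text
t: 16.9
eef_pos: [0.5572, -0.1241, 0.2855]
ee_rot: [3.083, 0.606, 0.001]
wrist_force: [-0.2, 3.1, 5.0]
finger_gap: 0.0253
grip_force: 60.3
```

```bash
python3 -c "
from h import *
where(.557,-.1243,.2856)"
```

```text
yaw 22.25 tilt [0.0008 0.0001] pos [ 0.5572 -0.1241  0.2855] j [-0.36  0.21  1.78  0.    1.16  0.82] F [-0.2  3.1  5. ] T [0.53 0.03 0.19] t 16.9 gap 0.025293667607934257
tool shift [-0.0003  0.0001 -0.0001]
```

Request:
{"op": "drive_tool", "data": {
  "series": [
    {"linear": [0, 0, 0], "turn": 0.02},
    {"linear": [0, 0, 0], "turn": 0.02},
    {"linear": [0, 0, 0], "turn": 0.02}
  ]
}}

```text
t: 17.2
eef_pos: [0.5572, -0.1241, 0.2855]
ee_rot: [3.099, 0.513, 0.001]
wrist_force: [0.3, 3.2, 4.6]
finger_gap: 0.0248
grip_force: 60.3
```

```bash
python3 -c "
from h import *
where(.557,-.1243,.2856)"
```

```text
yaw 18.81 tilt [0.0008 0.0001] pos [ 0.5572 -0.1241  0.2855] j [-0.36  0.21  1.78  0.    1.16  0.88] F [0.3 3.2 4.6] T [ 0.56 -0.01  0.25] t 17.2 gap 0.024830047483916803
tool shift [-0.0003  0.0001 -0.0001]
```

Request:
{"op": "drive_tool", "data": {
  "series": [
    {"linear": [0, 0, 0], "turn": 0.02},
    {"linear": [0, 0, 0], "turn": 0.02},
    {"linear": [0, 0, 0], "turn": 0.02}
  ]
}}

```text
t: 17.5
eef_pos: [0.5572, -0.1241, 0.2855]
ee_rot: [3.113, 0.422, 0.001]
wrist_force: [-0.3, 3.2, 6.0]
finger_gap: 0.0248
grip_force: 60.5
```

```bash
python3 -c "
from h import *
where(.557,-.1243,.2856)"
```

```text
yaw 15.44 tilt [ 0.0008 -0.0002] pos [ 0.5572 -0.1241  0.2855] j [-0.36  0.21  1.78  0.    1.16  0.94] F [-0.3  3.2  6. ] T [0.56 0.   0.98] t 17.5 gap 0.02483286364523775
tool shift [-0.0003  0.0001 -0.0001]
```

The moment has jumped to 0.98 N m, which looks like the stop. I confirm with one small step.

Request:
{"op": "drive_tool", "data": {
  "series": [
    {"linear": [0, 0, 0], "turn": 0.015},
    {"linear": [0, 0, 0], "turn": 0}
  ]
}}

```text
t: 17.7
eef_pos: [0.5572, -0.1241, 0.2855]
ee_rot: [3.115, 0.4, 0.001]
wrist_force: [-0.0, 2.8, 6.0]
finger_gap: 0.0251
grip_force: 60.6
```

```bash
python3 -c "
from h import *
where(.557,-.1243,.2856)"
```

```text
yaw 14.65 tilt [ 0.0006 -0.0005] pos [ 0.5572 -0.1241  0.2855] j [-0.36  0.21  1.78 -0.    1.16  0.96] F [-0.   2.8  6. ] T [0.51 0.01 1.04] t 17.7 gap 0.025140149800686334
tool shift [-0.0003  0.0002 -0.0001]
```

The moment has levelled off at about 1 N m, against 0.25 N m while running, so the hard stop is reached. I let go and lift straight up.

Request:
{"op": "drive_tool", "data": {
  "series": [
    {"linear": [0, 0, 0], "turn": 0},
    {"linear": [0, 0, 0], "turn": 0},
    {"linear": [0, 0, 0], "turn": 0},
    {"linear": [0, 0, 0], "turn": 0},
    {"linear": [0, 0, 0], "turn": 0}
  ],
  "jaw": 0.06
}}

```text
t: 18.2
eef_pos: [0.5569, -0.1243, 0.2849]
ee_rot: [-3.116, -0.399, 0.0]
wrist_force: [-0.5, 0.7, -0.4]
finger_gap: 0.0603
grip_force: 0.0
```

Request:
{"op": "drive_tool", "data": {
  "series": [
    {"linear": [0, 0, -0.005], "turn": 0},
    {"linear": [0, 0, -0.01], "turn": 0},
    {"linear": [0, 0, -0.02], "turn": 0},
    {"linear": [0, 0, -0.03], "turn": 0},
    {"linear": [0, 0, -0.03], "turn": 0},
    {"linear": [0, 0, -0.02], "turn": 0},
    {"linear": [0, 0, 0], "turn": 0},
    {"linear": [0, 0, 0], "turn": 0}
  ]
}}

```text
t: 19.0
eef_pos: [0.557, -0.1242, 0.4009]
ee_rot: [3.115, 0.399, 0.002]
wrist_force: [0.3, 0.0, -0.2]
finger_gap: 0.0599
grip_force: 0.0
```

Run:
```python
from h import *
where(.557,-.1243)
s,a,d=snap('wrist','w4.png');P=cloud('wrist',s,d)
m=(abs(P[...,2]-.137)<.006)&(np.hypot(P[...,0]-.557,P[...,1]+.124)<.03);q=P[m]
print(len(q),np.median(q[:,2]),cv2.minAreaRect((q[:,:2]*1000).astype(np.float32)))
```

```text
yaw 14.6 tilt [ 0.0014 -0.0005] pos [ 0.557  -0.1242  0.4009] j [-0.36  0.09  1.68  0.    1.37  0.96] F [ 0.3  0.  -0.2] T [ 0.04  0.03 -0.02] t 19.0 gap 0.0599375136654017
tool shift [-0.      0.0001  0.    ]
993 0.13636478340741398 ((557.3529663085938, -124.89032745361328), (26.163087844848633, 25.964391708374023), 17.722869873046875)
```

View pics/w4.png

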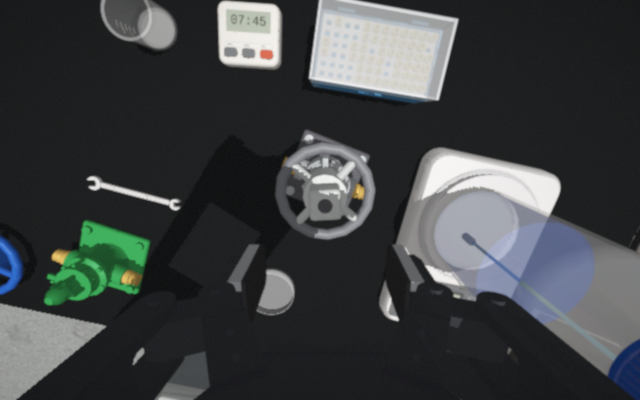

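The wheel sits on the steel valve at (325,190). Its boss top is at 0.136 m (0.137 m expected), and the gripper is clear. The wheel stands at 17.7° against the tool's 14.6°, so the pads slipped at the hard stop. The bystanders in view (beaker, timer, spanner, dish) are where they were.

```bash
python3 -c "
from rig import *
print(finish_job())"
```

```text
the job is handed in; nothing more can be done
None
```

The grey handwheel is fully home on the steel valve's stem and turned clockwise to the hard stop. I let go with the wheel left on and handed the job in at about 19 s of robot time.

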